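# Set out oil filters by height on the counter display

## Robot

A 7-joint arm with a two-finger parallel gripper is mounted at the origin on the work surface. World frame = base frame: x ahead of the robot, y to its left, z up, the work surface at z = 0. Lengths are in m, angles in rad, forces in N, time in s.
With the tool pointing down it reaches from about 0.4 to 0.85 m from the base axis. Payload 10.4 kg.
Tool frame: the origin (TCP) lies at the very end of the fingers, on their centre line; the grasp point (between the pads) lies 19 mm behind it (manip.grip_point_offset is the distance from the TCP to the grasp point, in m); z points along the fingers, y is the line along which they close (so a half turn about z gives the same grasp; the last joint's range is limited). The gripper opens to 85 mm and grips with 20 to 120 N. Pads are 22 mm wide; open, the fingers measure 114 mm over their backs; the gripper's body (76 mm by 85 mm) begins 54 mm behind the grasp point. The pads swing forward as they close: fully open they stand 13 mm farther back than shut.
Start: joints at [1.091, 0.332, -0.065, 1.46, 0.022, 1.35, -0.088], TCP at [0.276, -0.561, 0.231] pointing down, gripper open.
Joint ranges: [-2.6, 2.6], [-0.5, 2.12], [-1.47, 1.34], [0.16, 2.42], [-1.27, 4.41], [0.06, 2.06], [-2.6, 2.6]. Speed limits (rad/s): [2.22, 2.22, 2.79, 2.79, 3.14, 3.14, 3.14].

## Interface

Orientations are given as a unit quaternion [x, y, z, w].
In Python, from workcell import manip gives the robot as it stands. The module is installed in compiled form; this text tells all that it offers.
- The arm moves only by the shell command python3 -m inch 'ROWS' [OPENING] [FORCE]. ROWS is JSON, a list of rows, each a list of 2 entries, a list of its own where there are three numbers: the shift along the tool's x, y, z each as a share of 0.08 m, from -1 to 1, then the turn, a rotation vector about the tool's x, y, z each as a share of 45 degrees, from -1 to 1. A call has exactly 10 rows; each row is the pose to reach, as a shift and turn from the pose commanded when the call began, along the tool's axes at that moment; what a row does not reach only later rows make up. A row lasts 1/10 s, in which the tool goes at most 50 mm and 8.59 degrees, less where a joint would pass 70% of its speed; a pose out of reach is approached as far as the arm can. A call with a number of a shift or a turn outside -1 to 1 is refused whole. A call with a gripper value outside its range is refused whole. OPENING is the opening, from 0 (shut) to 1 (fully open), set as the call begins (- or left out, the last holds). The fingers move at their own pace and stop on an object; FORCE is the grip in N (left out, the last holds). Time passes only in rows, so rows that repeat a pose let the fingers close, or fill a call up. It gives the time, the measured TCP pose, the force, the opening and the grip force at its end, in the units of the state.
- manip.get_obs(): the state, without advancing time (a new reading comes with each control period).
- manip.camera(name): name is "side" or "top" or "wrist"; returns the picture (384x512x3 uint8, red, green, blue); there is no depth.
- manip.camera_params(name): a dict with "fov_y" (degrees; the focal length in pixels is half the picture's height over the tangent of half this angle, whatever the lens; pixels are square), "cx", "cy" (the principal point, pixels), "camera_from_world" (4x4, takes a point from world to camera coordinates); the wrist camera has in their place "T_tool_cam" (4x4, takes a point from camera to tool coordinates, whose origin is the TCP and whose axes are the flange's). Camera axes: x right, y up, looking along -z (the intrinsics and any distortion apply to the point x, -y, -z); pixel columns grow to the right and rows downward; lengths in m; the calibration is good to about 2 mm. The wrist camera is an equidistant fisheye: a pixel r from the principal point sees the ray r / f radians off the axis. A picture is of the moment at which its call begins: read the wrist's pose just before it. camera_params takes no time and is no camera call.
- manip.hand_in(): hands the job in; it is judged then, once.
The state is a dict: "clock": time; "joint_pos": joint angles; "joint_velocities": joint speeds; "tau": joint torques, N m; "position": TCP position; "ee_rot": TCP orientation; "ft_force": force on the tool from outside, world axes, zero at the start; "torque": the same for the moment, N m; "grip_width": opening from 0.0 (shut) to 1.0 (fully open); "grasp_force": force on a finger pad.
Only numpy, scipy, OpenCV 4.12 (cv2) and the standard library are available. Lean on these libraries where they do the work, as an engineer would, in place of code of your own. Each camera call takes 0.05 s, during which the arm holds its last target. There are 200 camera calls.

## Task

Set the four white spin-on oil filters out on the counter display in order of height, one standing in each black dish: the tallest in the dish next to the upright steel end plate, then stepping down to the shortest at the other end of the row. Set each one down gently rather than letting it drop, and leave the pen pot standing where it is.

Things in the scene. Friction and masses are not known exactly. Their poses are not given: they have to be found in the camera images.
- filter55_center (a point): the shortest of four white spin-on oil filters with a dark printed band: an upright round can 55 mm high and 62 mm across (65 mm at the rolled seam, the lowest 6 mm), rigid, 0.15 to 0.6 kg, standing on its flat base on the counter, domed fluted end up. The point lies on its axis half-way up, 27.5 mm above its base; z runs up the axis. Straight walls up to 10 mm below the top; take it by the walls within about 35 mm of the top so that the gripper clears the dome.
- filter75_center (a point): the second shortest of four white spin-on oil filters with a dark printed band: an upright round can 75 mm high and 62 mm across (65 mm at the rolled seam, the lowest 6 mm), rigid, 0.15 to 0.6 kg, standing on its flat base on the counter, domed fluted end up. The point lies on its axis half-way up, 37.5 mm above its base; z runs up the axis. Straight walls up to 10 mm below the top; take it by the walls within about 35 mm of the top so that the gripper clears the dome.
- filter95_center (a point): the second tallest of four white spin-on oil filters with a dark printed band: an upright round can 95 mm high and 62 mm across (65 mm at the rolled seam, the lowest 6 mm), rigid, 0.15 to 0.6 kg, standing on its flat base on the counter, domed fluted end up. The point lies on its axis half-way up, 47.5 mm above its base; z runs up the axis. Straight walls up to 10 mm below the top; take it by the walls within about 35 mm of the top so that the gripper clears the dome.
- filter115_center (a point): the tallest of four white spin-on oil filters with a dark printed band: an upright round can 115 mm high and 62 mm across (65 mm at the rolled seam, the lowest 6 mm), rigid, 0.15 to 0.6 kg, standing on its flat base on the counter, domed fluted end up. The point lies on its axis half-way up, 57.5 mm above its base; z runs up the axis. Straight walls up to 10 mm below the top; take it by the walls within about 35 mm of the top so that the gripper clears the dome.
- dish1: shallow round black plastic display dish, at the right-hand end of the row, seen from the robot (least y): one of four in a row about 104 mm apart (centre to centre) on a white steel shelf board 620 mm long, 125 mm deep and 30 mm high; fixed. Outside 92 mm across, inside 88 mm, rim 7 mm high. Origin at the centre of its underside, on the board; its floor is 2 mm above the origin, where a filter's base comes to rest.
- dish2: shallow round black plastic display dish, second from the right: one of four in a row about 104 mm apart (centre to centre) on a white steel shelf board 620 mm long, 125 mm deep and 30 mm high; fixed. Outside 92 mm across, inside 88 mm, rim 7 mm high. Origin at the centre of its underside, on the board; its floor is 2 mm above the origin, where a filter's base comes to rest.
- dish3: shallow round black plastic display dish, third from the right: one of four in a row about 104 mm apart (centre to centre) on a white steel shelf board 620 mm long, 125 mm deep and 30 mm high; fixed. Outside 92 mm across, inside 88 mm, rim 7 mm high. Origin at the centre of its underside, on the board; its floor is 2 mm above the origin, where a filter's base comes to rest.
- dish4: shallow round black plastic display dish, at the left-hand end of the row (greatest y): one of four in a row about 104 mm apart (centre to centre) on a white steel shelf board 620 mm long, 125 mm deep and 30 mm high; fixed. Outside 92 mm across, inside 88 mm, rim 7 mm high. Origin at the centre of its underside, on the board; its floor is 2 mm above the origin, where a filter's base comes to rest.
- endplate: bare steel end plate, the upright sheet 100 mm wide, 3 mm thick and 123 mm high standing across one end of the board, its middle about 100 mm beyond the centre of the last dish; fixed; it may be at either end of the row (a low cardboard carton lies at the other end). Origin at the middle of its foot, on the board; z up.
- penpot_center (a point): loose wooden pen pot with four pens, among the filters: 68 mm across the rim, 85 mm high, pens to 140 mm. The point lies on its axis 42 mm above its base.
There are look-alikes about, which are no part of the job. Leave any orange look-alike of the part that bears filter55_center alone. Leave any turquoise look-alike of the part that bears filter115_center alone.

How it is judged:
At the end, for the whole second after the job is handed in: Counted from the end plate, the four dishes hold the 115, 95, 75 and 55 mm filter in that order, each standing upright (within 0.08 rad) with its base down on the dish's floor inside the rim (axis within 15 mm of the dish's centre, base within 2.5 mm of the floor), released and at rest (((horizontal distance between endplate and dish1 below 0.2 m and horizontal distance between filter115_center and dish1 below 0.015 m and z of filter115_center in the frame of dish1 below 0.062 m and angle between each of filter115_center, filter95_center, filter75_center, filter55_center's own z axis and vertical below 0.08 rad and linear speed of each of filter115, filter95, filter75, filter55 below 0.02 m/s and horizontal distance between filter95_center and dish2 below 0.015 m and z of filter95_center in the frame of dish2 below 0.052 m and horizontal distance between filter75_center and dish3 below 0.015 m and z of filter75_center in the frame of dish3 below 0.042 m and horizontal distance between filter55_center and dish4 below 0.015 m and z of filter55_center in the frame of dish4 below 0.032 m) or (horizontal distance between endplate and dish4 below 0.2 m and horizontal distance between filter115_center and dish4 below 0.015 m and z of filter115_center in the frame of dish4 below 0.062 m and angle between each of filter115_center, filter95_center, filter75_center, filter55_center's own z axis and vertical below 0.08 rad and linear speed of each of filter115, filter95, filter75, filter55 below 0.02 m/s and horizontal distance between filter95_center and dish3 below 0.015 m and z of filter95_center in the frame of dish3 below 0.052 m and horizontal distance between filter75_center and dish2 below 0.015 m and z of filter75_center in the frame of dish2 below 0.042 m and horizontal distance between filter55_center and dish1 below 0.015 m and z of filter55_center in the frame of dish1 below 0.032 m))); the robot touches nothing.
It fails at once if a filter is dropped or knocked over (moves faster than 0.5 m/s while the fingers do not hold it) ((linear speed of filter55 above 0.5 m/s and contact force between the fingers and filter55 below 0.2 N) or (linear speed of filter75 above 0.5 m/s and contact force between the fingers and filter75 below 0.2 N) or (linear speed of filter95 above 0.5 m/s and contact force between the fingers and filter95 below 0.2 N) or (linear speed of filter115 above 0.5 m/s and contact force between the fingers and filter115 below 0.2 N)).
It fails at once if the pen pot is moved by more than 30 mm or tipped (distance of penpot_center from where it was at the start of the episode above 0.03 m or angle between penpot_center's own z axis and vertical above 0.3 rad).
It also fails if it takes over 99 s, if anything falls off the work surface, if the arm or the gripper's body presses on something with over 40 N, if the wrist force passes 120 N, or if a joint passes its speed limit or range.

## Working session

There is one attempt and no reset: what is moved stays moved. The work goes in short steps, Python scripts to look and compute and a shell command to move; the robot and the scene stay as the last step left them, time stands still between calls to the robot, and variables do not carry over. Pictures are saved under pics/ and viewed, at most 14 in all, crops included, and the job is handed in when it is done.

```bash
mkdir -p pics; python3 - <<'E'
from workcell import manip
import cv2
o=manip.get_obs()
for k in("clock","position","ee_rot","grip_width"):print(k,o[k])
for n in("top","side"):
    cv2.imwrite(f"pics/{n}0.png",cv2.resize(manip.camera(n)[:,:,::-1],(800,600),interpolation=cv2.INTER_CUBIC))
    print(n,manip.camera_params(n))
print(manip.camera_params("wrist"))
E
```

```text
clock 0.0
position [ 0.27554361 -0.56056858  0.2305181 ]
ee_rot [ 9.74022744e-01  2.26449118e-01 -1.71254736e-04 -6.80245127e-04]
grip_width 1.0024907320625192
top {'fov_y': 42.137555942572334, 'cx': 261.58574084714036, 'cy': 190.74495064450775, 'camera_from_world': array([[ 0.02104606, -0.99975511,  0.00684006,  0.00383549],
       [ 0.99758616,  0.02145225,  0.06604287, -0.48440217],
       [-0.06617344,  0.00543361,  0.99779334, -1.56106086],
       [ 0.        ,  0.        ,  0.        ,  1.        ]])}
side {'fov_y': 46.11675960534276, 'cx': 257.128671138889, 'cy': 194.72993920416297, 'camera_from_world': array([[-0.92186349, -0.3869068 , -0.02169862,  0.456182  ],
       [ 0.22935997, -0.58990422,  0.7742138 , -0.16887098],
       [-0.31234869,  0.70874264,  0.6325521 , -1.24513148],
       [ 0.        ,  0.        ,  0.        ,  1.        ]])}
{'fov_y': 65.70646984690485, 'cx': 252.82079421932553, 'cy': 191.7176753842985, 'T_tool_cam': array([[ 1.19216038e-03,  9.45658139e-01,  3.25160365e-01,
         8.24906871e-02],
       [ 9.99998843e-01, -8.19988694e-04, -1.28161383e-03,
        -1.95031485e-03],
       [-9.45340724e-04,  3.25161516e-01, -9.45658022e-01,
        -1.42778114e-01],
       [ 0.00000000e+00,  0.00000000e+00,  0.00000000e+00,
         1.00000000e+00]])}
```

View pics/top0.png

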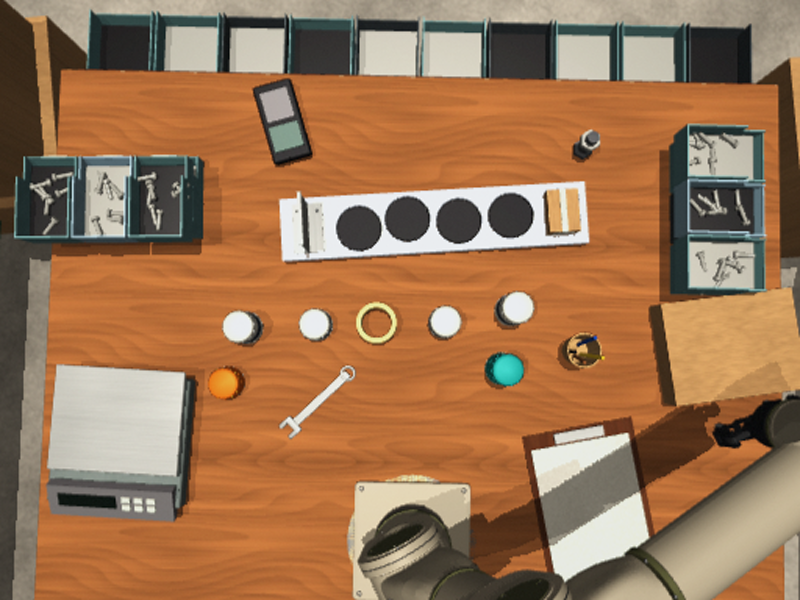

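View pics/side0.png

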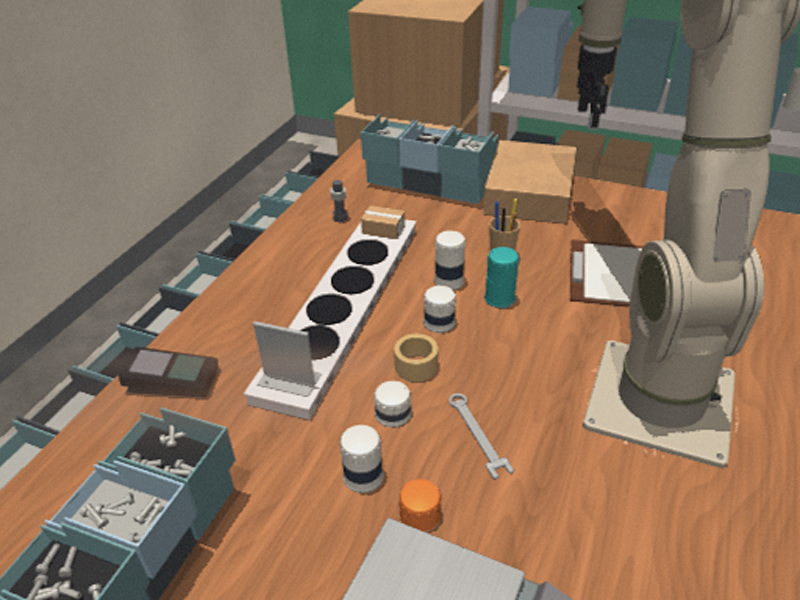

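Both views show the end plate at the left (greatest y) end of the row, so 115→dish4, 95→dish3, 75→dish2, 55→dish1. In the top view the white cans are at (240,327), (315,324), (445,322) and (516,308). The look-alikes are the orange can (225,383) and the turquoise can (505,370). The pen pot is at (584,350). Next I crop close to settle the heights.

```bash
python3 - <<'E'
import cv2
s=cv2.imread("pics/side0.png");t=cv2.imread("pics/top0.png")
cv2.imwrite("pics/sc.png",cv2.resize(s[220:500,320:540],None,fx=2.14,fy=2.14,interpolation=cv2.INTER_CUBIC))
cv2.imwrite("pics/tc.png",cv2.resize(t[180:360,210:610],None,fx=2,fy=2,interpolation=cv2.INTER_CUBIC))
E
```

```text
(no output)
```

View pics/sc.png

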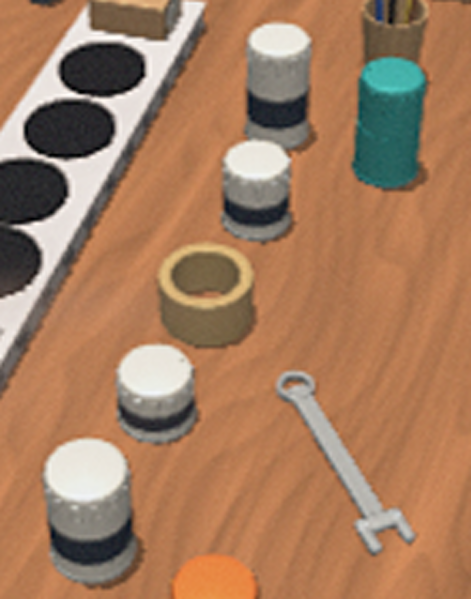

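View pics/tc.png

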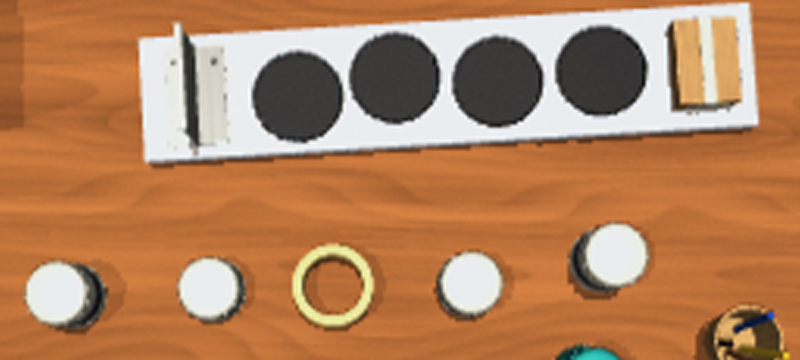

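The crops show, left to right in the top view: a tall can A (58,293), a short can B (210,289), a medium can C (470,284) and a tall can D (616,254). The dishes are at (298,96), (395,78), (498,81) and (601,70). Next I triangulate for height.

```bash
cat > h.py <<'E'
import numpy as np
from scipy.spatial.transform import Rotation as R
from workcell import manip
def F(c): return 192/np.tan(np.radians(c["fov_y"])/2)
def ray(n,u,v):
    c=manip.camera_params(n);T=c["camera_from_world"];f=F(c)
    d=T[:3,:3].T@np.array([(u-c["cx"])/f,-(v-c["cy"])/f,-1.]);return -T[:3,:3].T@T[:3,3],d
def onz(n,u,v,z):
    o,d=ray(n,u,v);return o+d*(z-o[2])/d[2]
def proj(n,p):
    c=manip.camera_params(n);T=c["camera_from_world"];q=T[:3,:3]@p+T[:3,3];f=F(c)
    return np.array([c["cx"]-f*q[0]/q[2],c["cy"]+f*q[1]/q[2]])
E
python3 - <<'E'
from h import *
t=lambda u,v:((u/2+210)*.64,(v/2+180)*.64)
s=lambda u,v:np.array(((u/2.14+320)*.64,(v/2.14+220)*.64))
A=dict(A=((58,293),(88,468)),B=((210,289),(156,371)),C=((470,284),(257,160)),D=((616,254),(279,45)))
for k,(a,b) in A.items():
    for h in(.055,.075,.095,.115):
        p=onz("top",*t(*a),h-.002);print(k,h,p.round(4),(proj("side",p)-s(*b)).round(1))
for k,a in dict(d4=(298,96),d3=(395,78),d2=(498,81),d1=(601,70)).items(): print(k,onz("top",*t(*a),.037).round(4))
print("pot",onz("top",*t(748,340),.085), "turq",onz("top",505*.64,370*.64,.1))
E
```

```text
A 0.055 [0.4184 0.3474 0.053 ] [-0.8 11.4]
A 0.075 [0.4179 0.3432 0.073 ] [-0.3  4.9]
A 0.095 [0.4174 0.339  0.093 ] [ 0.1 -1.8]
A 0.115 [0.4169 0.3347 0.113 ] [ 0.6 -8.5]
B 0.055 [0.4255 0.198  0.053 ] [ 0.5 -2. ]
B 0.075 [0.4249 0.1957 0.073 ] [ 0.8 -7.7]
B 0.095 [0.4243 0.1934 0.093 ] [  1.2 -13.6]
B 0.115 [0.4237 0.1911 0.113 ] [  1.5 -19.7]
C 0.055 [ 0.4359 -0.0582  0.053 ] [0.1 4. ]
C 0.075 [ 0.4352 -0.0572  0.073 ] [ 0.2 -0.9]
C 0.095 [ 0.4344 -0.0561  0.093 ] [ 0.4 -5.8]
C 0.115 [ 0.4337 -0.0551  0.113 ] [  0.6 -10.8]
D 0.055 [ 0.4686 -0.2021  0.053 ] [-0.7 10.8]
D 0.075 [ 0.4675 -0.1992  0.073 ] [-0.5  6.4]
D 0.095 [ 0.4663 -0.1963  0.093 ] [-0.4  1.9]
D 0.115 [ 0.4652 -0.1933  0.113 ] [-0.2 -2.7]
d4 [0.6217 0.1171 0.037 ]
d3 [0.6421 0.0201 0.037 ]
d2 [ 0.6413 -0.0836  0.037 ]
d1 [ 0.6548 -0.1872  0.037 ]
pot [ 0.38638633 -0.32594977  0.085     ] turq [ 0.3450869  -0.17185236  0.1       ]
```

By triangulation, A (0.417, 0.339) is the 95, B (0.4255, 0.198) the 55, C (0.435, -0.057) the 75 and D (0.465, -0.193) the 115. I start toward D, turning the tool so that tool x = world y and tool y = world x.

```bash
python3 -m inch '[[[0.1,-0.07,0],[0,0,-0.1]],[[0.2,-0.15,0],[0,0,-0.2]],[[0.3,-0.22,0],[0,0,-0.3]],[[0.4,-0.3,0],[0,0,-0.4]],[[0.5,-0.37,0],[0,0,-0.5]],[[0.6,-0.45,0],[0,0,-0.6]],[[0.7,-0.52,0],[0,0,-0.7]],[[0.8,-0.6,0],[0,0,-0.8]],[[0.9,-0.67,0],[0,0,-0.9]],[[1,-0.75,0],[0,0,-1]]]' 1 60
python3 -m inch '[[[0.1,0,0],[0,0,-0.04]],[[0.2,0,0],[0,0,-0.08]],[[0.3,0,0],[0,0,-0.13]],[[0.4,0,0],[0,0,-0.17]],[[0.5,0,0],[0,0,-0.21]],[[0.6,0,0],[0,0,-0.25]],[[0.7,0,0],[0,0,-0.29]],[[0.8,0,0],[0,0,-0.33]],[[0.9,0,0],[0,0,-0.38]],[[1,0,0],[0,0,-0.418]]]'
cat >> h.py <<'E'
def go(x,y,z):
    o=manip.get_obs();r=R.from_quat(o["ee_rot"]);d=r.inv().apply(np.array([x,y,z])-o["position"])/.08
    print("t",round(o["clock"],2),"pos",o["position"].round(4),"shift/0.08:",d.round(3),"x-axis",r.apply([1,0,0]).round(3),"z",r.apply([0,0,1]).round(3),"turn",((R.from_matrix([[0,1,0],[1,0,0],[0,0,-1]]).inv()*r).inv().as_rotvec()/np.radians(45)).round(3),"j",o["joint_pos"].round(2),"F",o["ft_force"].round(1),"grip",round(o["grip_width"],3),round(float(o["grasp_force"]),1))
E
python3 -c "
from h import *;go(.465,-.193,.15)"
```

```text
clock: 1.1
position: [0.321, -0.4713, 0.2309]
ee_rot: [0.812, 0.583, -0.0, -0.0]
ft_force: [-0.1, -0.1, -0.1]
grip_width: 1.001
grasp_force: 0.0
clock: 2.1
position: [0.3471, -0.3954, 0.2313]
ee_rot: [0.706, 0.708, -0.0, 0.0]
ft_force: [0.7, -0.5, -0.3]
grip_width: 1.004
grasp_force: 0.0
t 2.1 pos [ 0.3471 -0.3954  0.2313] shift/0.08: [2.526 1.481 1.017] x-axis [-0.003  1.    -0.   ] z [ 0. -0. -1.] turn [0.    0.    0.003] j [ 1.03  0.13 -0.29  1.71  0.04  1.31  0.73] F [ 0.7 -0.5 -0.3] grip 1.004 0.0
```

```bash
python3 -m inch '[[[0.1,0.1,0],[0,0,0]],[[0.2,0.2,0],[0,0,0]],[[0.3,0.3,0],[0,0,0]],[[0.4,0.4,0],[0,0,0]],[[0.5,0.5,0],[0,0,0]],[[0.6,0.6,0],[0,0,0]],[[0.7,0.7,0],[0,0,0]],[[0.8,0.8,0],[0,0,0]],[[0.9,0.9,0],[0,0,0]],[[1,1,0],[0,0,0]]]' >/dev/null
python3 -m inch '[[[0.1,0.05,0],[0,0,0]],[[0.2,0.1,0],[0,0,0]],[[0.3,0.15,0],[0,0,0]],[[0.4,0.2,0],[0,0,0]],[[0.5,0.25,0],[0,0,0]],[[0.6,0.3,0],[0,0,0]],[[0.7,0.35,0],[0,0,0]],[[0.8,0.4,0],[0,0,0]],[[0.9,0.44,0],[0,0,0]],[[1,0.48,0],[0,0,0]]]' >/dev/null
python3 -m inch '[[[0.08,0,0.1],[0,0,0]],[[0.16,0,0.2],[0,0,0]],[[0.24,0,0.3],[0,0,0]],[[0.32,0,0.4],[0,0,0]],[[0.4,0,0.5],[0,0,0]],[[0.45,0,0.6],[0,0,0]],[[0.5,0,0.7],[0,0,0]],[[0.526,0,0.8],[0,0,0]],[[0.526,0,0.9],[0,0,0]],[[0.526,0,0.9],[0,0,0]]]' >/dev/null
python3 - <<'E'
from h import *;import cv2
go(.465,-.193,.07)
im=manip.camera("wrist")[:,:,::-1].copy()
cv2.imwrite("pics/w1.png",im)
# project expected can top
c=manip.camera_params("wrist");o=manip.get_obs();r=R.from_quat(o["ee_rot"])
for p in ([.4652,-.1933,.113],[.4652-.031,-.1933,.105],[.4652+.031,-.1933,.105]):
    q=r.inv().apply(np.array(p)-o["position"]);T=c["T_tool_cam"];q=T[:3,:3].T@(q-T[:3,3]);th=np.arctan2(np.hypot(q[0],q[1]),-q[2]);ph=np.array([q[0],-q[1]])/np.hypot(q[0],q[1]);print(np.array([c["cx"],c["cy"]])+F(c)*th*ph)
E
```

```text
t 5.1 pos [ 0.4647 -0.194   0.1581] shift/0.08: [0.012 0.006 1.101] x-axis [0.    1.    0.001] z [-0.002  0.001 -1.   ] turn [-0.002 -0.001 -0.001] j [ 0.76  0.16 -0.49  1.85  0.08  1.16  0.24] F [-0.1 -0.5 -0. ] grip 0.999 0.0
[255.82955293 217.75500195]
[212.83333804 213.06579807]
[298.51490601 213.09308038]
```

View pics/w1.png

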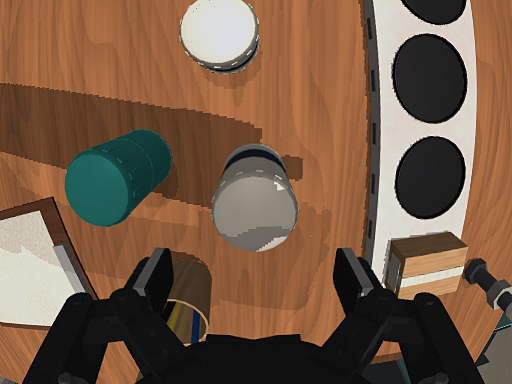

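The wrist view shows can D's top at (254,212), against a predicted (256,218), centred between the open fingers. Now I descend and grip.

```bash
python3 -m inch '[[[0.03,0.01,0.1],[0,0,0]],[[0.03,0.01,0.2],[0,0,0]],[[0.03,0.01,0.3],[0,0,0]],[[0.03,0.01,0.4],[0,0,0]],[[0.03,0.01,0.5],[0,0,0]],[[0.03,0.01,0.6],[0,0,0]],[[0.03,0.01,0.7],[0,0,0]],[[0.03,0.01,0.8],[0,0,0]],[[0.03,0.01,0.9],[0,0,0]],[[0.03,0.01,1],[0,0,0]]]' >/dev/null
python3 -m inch '[[[0,0,0.05],[0,0,0]],[[0,0,0.1],[0,0,0]],[[0,0,0.1],[0,0,0]],[[0,0,0.1],[0,0,0]],[[0,0,0.1],[0,0,0]],[[0,0,0.1],[0,0,0]],[[0,0,0.1],[0,0,0]],[[0,0,0.1],[0,0,0]],[[0,0,0.1],[0,0,0]],[[0,0,0.1],[0,0,0]]]'
python3 -m inch '[[[0,0,0],[0,0,0]],[[0,0,0],[0,0,0]],[[0,0,0],[0,0,0]],[[0,0,0],[0,0,0]],[[0,0,0],[0,0,0]],[[0,0,0],[0,0,0]],[[0,0,0],[0,0,0]],[[0,0,0],[0,0,0]],[[0,0,0],[0,0,0]],[[0,0,0],[0,0,0]]]' 0 60
python3 -c "
from h import *;go(.622,.117,.18)"
```

```text
clock: 7.15
position: [0.4661, -0.1917, 0.0713]
ee_rot: [0.707, 0.707, -0.0, 0.0]
ft_force: [0.2, -0.5, -0.2]
grip_width: 0.999
grasp_force: 0.0
clock: 8.15
position: [0.4661, -0.1917, 0.0717]
ee_rot: [0.707, 0.707, -0.0, 0.0]
ft_force: [-1.4, 0.5, 5.6]
grip_width: 0.71
grasp_force: 64.5
t 8.15 pos [ 0.4661 -0.1917  0.0717] shift/0.08: [ 3.859  1.947 -1.355] x-axis [ 0.  1. -0.] z [ 0. -0. -1.] turn [ 0.  0. -0.] j [ 0.73  0.26 -0.48  1.93  0.15  0.98  0.18] F [-1.4  0.5  5.6] grip 0.71 64.5
```

```bash
python3 -m inch '[[[0,0,-0.05],[0,0,0]],[[0,0,-0.15],[0,0,0]],[[0,0,-0.25],[0,0,0]],[[0,0,-0.35],[0,0,0]],[[0,0,-0.45],[0,0,0]],[[0,0,-0.55],[0,0,0]],[[0,0,-0.65],[0,0,0]],[[0,0,-0.8],[0,0,0]],[[0,0,-0.9],[0,0,0]],[[0,0,-1],[0,0,0]]]'
python3 -m inch '[[[0.1,0,-0.04],[0,0,0]],[[0.2,0,-0.07],[0,0,0]],[[0.3,0,-0.1],[0,0,0]],[[0.4,0,-0.14],[0,0,0]],[[0.5,0,-0.18],[0,0,0]],[[0.6,0,-0.21],[0,0,0]],[[0.7,0,-0.25],[0,0,0]],[[0.8,0,-0.28],[0,0,0]],[[0.9,0,-0.32],[0,0,0]],[[1,0,-0.35],[0,0,0]]]' >/dev/null
python3 -m inch '[[[0.1,0,0],[0,0,0]],[[0.2,0,0],[0,0,0]],[[0.3,0,0],[0,0,0]],[[0.4,0,0],[0,0,0]],[[0.5,0,0],[0,0,0]],[[0.6,0,0],[0,0,0]],[[0.7,0,0],[0,0,0]],[[0.8,0,0],[0,0,0]],[[0.9,0,0],[0,0,0]],[[1,0,0],[0,0,0]]]' >/dev/null
python3 -m inch '[[[0.1,0.1,0],[0,0,0]],[[0.2,0.2,0],[0,0,0]],[[0.3,0.3,0],[0,0,0]],[[0.4,0.4,0],[0,0,0]],[[0.5,0.5,0],[0,0,0]],[[0.6,0.6,0],[0,0,0]],[[0.7,0.7,0],[0,0,0]],[[0.8,0.8,0],[0,0,0]],[[0.9,0.9,0],[0,0,0]],[[1,1,0],[0,0,0]]]' >/dev/null
python3 -m inch '[[[0.1,0.1,0],[0,0,0]],[[0.2,0.2,0],[0,0,0]],[[0.3,0.3,0],[0,0,0]],[[0.4,0.4,0],[0,0,0]],[[0.5,0.5,0],[0,0,0]],[[0.6,0.6,0],[0,0,0]],[[0.7,0.7,0],[0,0,0]],[[0.8,0.8,0],[0,0,0]],[[0.86,0.94,0],[0,0,0]],[[0.86,0.947,0],[0,0,0]]]' >/dev/null
python3 - <<'E'
from h import *;import cv2
go(.622,.117,.104)
cv2.imwrite("pics/w2.png",manip.camera("wrist")[:,:,::-1])
E
```

```text
clock: 9.15
position: [0.4662, -0.1917, 0.1522]
ee_rot: [0.707, 0.707, 0.0, 0.0]
ft_force: [-0.0, 0.7, -5.2]
grip_width: 0.712
grasp_force: 66.0
t 13.15 pos [0.6229 0.1183 0.1791] shift/0.08: [-0.016 -0.011  0.939] x-axis [-0.     1.     0.001] z [ 0.     0.001 -1.   ] turn [ 0.    -0.001  0.001] j [ 0.24  0.46 -0.67  1.48  0.29  1.3  -0.45] F [-0.5  0.2 -5.2] grip 0.715 66.6
```

View pics/w2.png

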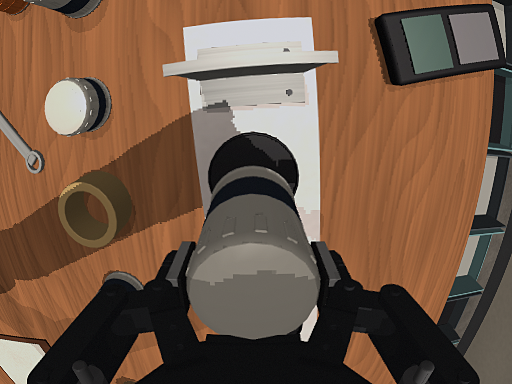

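The wrist view shows the 115 held upright over the dish next to the end plate, with the dish centred at u≈253. Now I lower it slowly.

```bash
python3 -m inch '[[[-0.01,-0.01,0.1],[0,0,0]],[[-0.01,-0.01,0.2],[0,0,0]],[[-0.01,-0.01,0.3],[0,0,0]],[[-0.01,-0.01,0.4],[0,0,0]],[[-0.01,-0.01,0.5],[0,0,0]],[[-0.01,-0.01,0.6],[0,0,0]],[[-0.01,-0.01,0.7],[0,0,0]],[[-0.01,-0.01,0.8],[0,0,0]],[[-0.01,-0.01,0.86],[0,0,0]],[[-0.01,-0.01,0.9],[0,0,0]]]'
python3 -m inch '[[[0,0,0.005],[0,0,0]],[[0,0,0.01],[0,0,0]],[[0,0,0.015],[0,0,0]],[[0,0,0.02],[0,0,0]],[[0,0,0.025],[0,0,0]],[[0,0,0.03],[0,0,0]],[[0,0,0.035],[0,0,0]],[[0,0,0.04],[0,0,0]],[[0,0,0.04],[0,0,0]],[[0,0,0.04],[0,0,0]]]'
```

```text
clock: 14.2
position: [0.6211, 0.1163, 0.1068]
ee_rot: [0.707, 0.707, -0.0, -0.0]
ft_force: [-0.7, -0.8, -3.9]
grip_width: 0.711
grasp_force: 66.6
clock: 15.2
position: [0.6212, 0.1163, 0.1041]
ee_rot: [0.707, 0.707, -0.0, 0.0]
ft_force: [-0.4, 0.1, -5.4]
grip_width: 0.715
grasp_force: 66.6
```

```bash
python3 -m inch '[[[0,0,0.005],[0,0,0]],[[0,0,0.01],[0,0,0]],[[0,0,0.015],[0,0,0]],[[0,0,0.02],[0,0,0]],[[0,0,0.02],[0,0,0]],[[0,0,0.02],[0,0,0]],[[0,0,0.02],[0,0,0]],[[0,0,0.02],[0,0,0]],[[0,0,0.02],[0,0,0]],[[0,0,0.02],[0,0,0]]]'
```

```text
clock: 16.2
position: [0.6212, 0.1165, 0.1037]
ee_rot: [0.707, 0.707, 0.0, 0.0]
ft_force: [-6.5, -1.0, 8.4]
grip_width: 0.712
grasp_force: 67.2
```

Contact. Release, rise and travel to A (the 95).

```bash
python3 -m inch '[[[0,0,0],[0,0,0]],[[0,0,0],[0,0,0]],[[0,0,0],[0,0,0]],[[0,0,0],[0,0,0]],[[0,0,0],[0,0,0]],[[0,0,0],[0,0,0]],[[0,0,0],[0,0,0]],[[0,0,0],[0,0,0]],[[0,0,0],[0,0,0]],[[0,0,0],[0,0,0]]]' 1 60
python3 -m inch '[[[0,0,-0.05],[0,0,0]],[[0,0,-0.15],[0,0,0]],[[0,0,-0.25],[0,0,0]],[[0,0,-0.35],[0,0,0]],[[0,0,-0.45],[0,0,0]],[[0,0,-0.55],[0,0,0]],[[0,0,-0.65],[0,0,0]],[[0,0,-0.8],[0,0,0]],[[0,0,-0.9],[0,0,0]],[[0,0,-1],[0,0,0]]]'
python3 -m inch '[[[0.09,-0.08,0],[0,0,0]],[[0.18,-0.16,0],[0,0,0]],[[0.27,-0.24,0],[0,0,0]],[[0.36,-0.32,0],[0,0,0]],[[0.45,-0.4,0],[0,0,0]],[[0.54,-0.48,0],[0,0,0]],[[0.63,-0.56,0],[0,0,0]],[[0.72,-0.64,0],[0,0,0]],[[0.81,-0.72,0],[0,0,0]],[[0.9,-0.8,0],[0,0,0]]]' >/dev/null
python3 -m inch '[[[0.09,-0.09,0],[0,0,0]],[[0.18,-0.18,0],[0,0,0]],[[0.27,-0.27,0],[0,0,0]],[[0.36,-0.36,0],[0,0,0]],[[0.45,-0.45,0],[0,0,0]],[[0.54,-0.54,0],[0,0,0]],[[0.63,-0.63,0],[0,0,0]],[[0.72,-0.72,0],[0,0,0]],[[0.81,-0.81,0],[0,0,0]],[[0.9,-0.9,0],[0,0,0]]]' >/dev/null
python3 -m inch '[[[0.1,-0.08,0.1],[0,0,0]],[[0.2,-0.16,0.15],[0,0,0]],[[0.3,-0.24,0.2],[0,0,0]],[[0.4,-0.32,0.25],[0,0,0]],[[0.5,-0.4,0.3],[0,0,0]],[[0.6,-0.48,0.35],[0,0,0]],[[0.7,-0.56,0.4],[0,0,0]],[[0.8,-0.64,0.45],[0,0,0]],[[0.9,-0.75,0.45],[0,0,0]],[[0.98,-0.85,0.5],[0,0,0]]]' >/dev/null
python3 - <<'E'
from h import *;import cv2
go(.4174,.339,.0515)
cv2.imwrite("pics/w3.png",manip.camera("wrist")[:,:,::-1])
print(proj("top",np.array([.6212,.1165,.147]))/.64,onz("top",225*.64,383*.64,.053))
cv2.imwrite("pics/top1.png",cv2.resize(manip.camera("top")[100:240,110:430,::-1],None,fx=2.5,fy=2.5,interpolation=cv2.INTER_CUBIC))
E
```

```text
clock: 17.2
position: [0.6212, 0.1163, 0.1025]
ee_rot: [0.707, 0.707, 0.0, 0.0]
ft_force: [0.3, -0.6, 0.1]
grip_width: 1.001
grasp_force: 0.0
clock: 18.2
position: [0.6212, 0.1163, 0.1834]
ee_rot: [0.707, 0.707, 0.0, 0.0]
ft_force: [-0.3, 0.5, -0.6]
grip_width: 1.002
grasp_force: 0.0
t 21.2 pos [0.4165 0.3399 0.1428] shift/0.08: [-0.012  0.01   1.141] x-axis [-0.     1.     0.001] z [ 0.001  0.001 -1.   ] turn [ 0.001 -0.001  0.   ] j [-0.06  0.31 -0.82  1.77  0.25  1.16 -0.96] F [ 0.4  0.9 -0.1] grip 1.003 0.0
[355.97403439 219.08465822] [0.30714411 0.37090034 0.053     ]
```

View pics/w3.png

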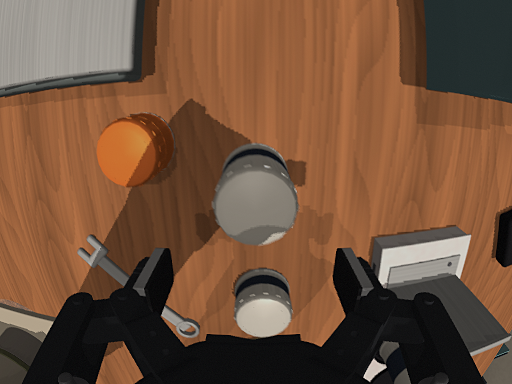

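View pics/top1.png

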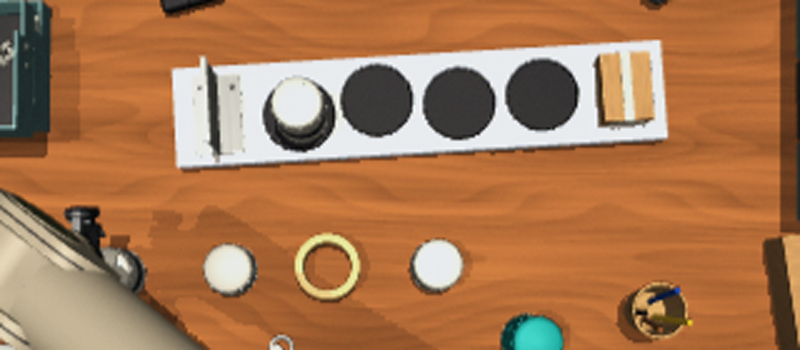

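The top view shows the 115 standing in the end-plate dish at crop (297,103), within about 3 mm. The wrist view shows the 95 at (256,205), centred between the fingers, with the orange can well aside at (127,152). I grip the 95.

```bash
python3 -m inch '[[[0.02,0.01,0.1],[0,0,0]],[[0.02,0.01,0.2],[0,0,0]],[[0.02,0.01,0.3],[0,0,0]],[[0.02,0.01,0.4],[0,0,0]],[[0.02,0.01,0.5],[0,0,0]],[[0.02,0.01,0.6],[0,0,0]],[[0.02,0.01,0.7],[0,0,0]],[[0.02,0.01,0.8],[0,0,0]],[[0.02,0.01,0.9],[0,0,0]],[[0.02,0.01,1],[0,0,0]]]' >/dev/null
python3 -m inch '[[[0,0,0.05],[0,0,0]],[[0,0,0.1],[0,0,0]],[[0,0,0.14],[0,0,0]],[[0,0,0.14],[0,0,0]],[[0,0,0.14],[0,0,0]],[[0,0,0.14],[0,0,0]],[[0,0,0.14],[0,0,0]],[[0,0,0.14],[0,0,0]],[[0,0,0.14],[0,0,0]],[[0,0,0.14],[0,0,0]]]'
python3 -m inch '[[[0,0,0],[0,0,0]],[[0,0,0],[0,0,0]],[[0,0,0],[0,0,0]],[[0,0,0],[0,0,0]],[[0,0,0],[0,0,0]],[[0,0,0],[0,0,0]],[[0,0,0],[0,0,0]],[[0,0,0],[0,0,0]],[[0,0,0],[0,0,0]],[[0,0,0],[0,0,0]]]' 0 60
python3 -m inch '[[[0,0,-0.05],[0,0,0]],[[0,0,-0.15],[0,0,0]],[[0,0,-0.25],[0,0,0]],[[0,0,-0.35],[0,0,0]],[[0,0,-0.45],[0,0,0]],[[0,0,-0.55],[0,0,0]],[[0,0,-0.65],[0,0,0]],[[0,0,-0.8],[0,0,0]],[[0,0,-0.9],[0,0,0]],[[0,0,-1],[0,0,0]]]'
python3 -c "
from h import *;go(.642,.020,.1515)"
```

```text
clock: 23.3
position: [0.418, 0.3404, 0.0513]
ee_rot: [0.707, 0.707, -0.0, 0.0]
ft_force: [-0.7, 0.4, -0.1]
grip_width: 1.004
grasp_force: 0.0
clock: 24.3
position: [0.4183, 0.3405, 0.0517]
ee_rot: [0.707, 0.707, 0.0, 0.0]
ft_force: [-0.2, -0.6, 4.6]
grip_width: 0.71
grasp_force: 64.4
clock: 25.3
position: [0.4181, 0.3405, 0.1322]
ee_rot: [0.707, 0.707, 0.0, 0.0]
ft_force: [0.2, 1.6, -2.7]
grip_width: 0.707
grasp_force: 65.6
t 25.3 pos [0.4181 0.3405 0.1322] shift/0.08: [-4.005  2.8   -0.241] x-axis [0. 1. 0.] z [ 0.  0. -1.] turn [ 0.001 -0.    -0.   ] j [-0.07  0.33 -0.82  1.78  0.26  1.15 -0.97] F [ 0.2  1.6 -2.7] grip 0.707 65.6
```

```bash
python3 -m inch '[[[-0.1,0,-0.05],[0,0,0]],[[-0.2,0,-0.1],[0,0,0]],[[-0.3,0,-0.15],[0,0,0]],[[-0.4,0,-0.2],[0,0,0]],[[-0.5,0,-0.24],[0,0,0]],[[-0.6,0,-0.24],[0,0,0]],[[-0.7,0,-0.24],[0,0,0]],[[-0.8,0,-0.24],[0,0,0]],[[-0.9,0,-0.24],[0,0,0]],[[-1,0,-0.24],[0,0,0]]]' >/dev/null
python3 -m inch '[[[-0.1,0,0],[0,0,0]],[[-0.2,0,0],[0,0,0]],[[-0.3,0,0],[0,0,0]],[[-0.4,0,0],[0,0,0]],[[-0.5,0,0],[0,0,0]],[[-0.6,0,0],[0,0,0]],[[-0.7,0,0],[0,0,0]],[[-0.8,0,0],[0,0,0]],[[-0.9,0,0],[0,0,0]],[[-1,0,0],[0,0,0]]]' >/dev/null
python3 -m inch '[[[-0.1,0.08,0],[0,0,0]],[[-0.2,0.16,0],[0,0,0]],[[-0.3,0.24,0],[0,0,0]],[[-0.4,0.32,0],[0,0,0]],[[-0.5,0.4,0],[0,0,0]],[[-0.6,0.48,0],[0,0,0]],[[-0.7,0.56,0],[0,0,0]],[[-0.8,0.64,0],[0,0,0]],[[-0.9,0.72,0],[0,0,0]],[[-1,0.8,0],[0,0,0]]]' >/dev/null
python3 -m inch '[[[-0.1,0.1,0],[0,0,0]],[[-0.2,0.2,0],[0,0,0]],[[-0.3,0.3,0],[0,0,0]],[[-0.4,0.4,0],[0,0,0]],[[-0.5,0.5,0],[0,0,0]],[[-0.6,0.6,0],[0,0,0]],[[-0.7,0.7,0],[0,0,0]],[[-0.8,0.8,0],[0,0,0]],[[-0.9,0.9,0],[0,0,0]],[[-1,1,0],[0,0,0]]]' >/dev/null
python3 -m inch '[[[0,0.1,0],[0,0,0]],[[0,0.2,0],[0,0,0]],[[0,0.3,0],[0,0,0]],[[0,0.4,0],[0,0,0]],[[0,0.5,0],[0,0,0]],[[0,0.6,0],[0,0,0]],[[0,0.7,0],[0,0,0]],[[0,0.8,0],[0,0,0]],[[0,0.9,0],[0,0,0]],[[0,1,0],[0,0,0]]]' >/dev/null
python3 -c "
from h import *;go(.642,.020,.0835)"
```

```text
t 30.3 pos [0.6426 0.0203 0.1505] shift/0.08: [-0.003 -0.008  0.837] x-axis [ 0.  1. -0.] z [ 0. -0. -1.] turn [ 0.  0. -0.] j [ 0.32  0.48 -0.56  1.49  0.27  1.25 -0.28] F [ 0.4 -0.5 -3.2] grip 0.71 65.7
```

```bash
python3 -m inch '[[[0,0,0.1],[0,0,0]],[[0,0,0.2],[0,0,0]],[[0,0,0.3],[0,0,0]],[[0,0,0.4],[0,0,0]],[[0,0,0.5],[0,0,0]],[[0,0,0.6],[0,0,0]],[[0,0,0.68],[0,0,0]],[[0,0,0.74],[0,0,0]],[[0,0,0.78],[0,0,0]],[[0,0,0.8],[0,0,0]]]'
python3 -m inch '[[[0,0,0.005],[0,0,0]],[[0,0,0.01],[0,0,0]],[[0,0,0.015],[0,0,0]],[[0,0,0.02],[0,0,0]],[[0,0,0.025],[0,0,0]],[[0,0,0.03],[0,0,0]],[[0,0,0.035],[0,0,0]],[[0,0,0.04],[0,0,0]],[[0,0,0.045],[0,0,0]],[[0,0,0.045],[0,0,0]]]'
```

```text
clock: 31.3
position: [0.6419, 0.0203, 0.0863]
ee_rot: [0.707, 0.707, -0.0, -0.0]
ft_force: [0.6, 0.4, -3.5]
grip_width: 0.714
grasp_force: 65.8
clock: 32.3
position: [0.642, 0.0203, 0.0837]
ee_rot: [0.707, 0.707, 0.0, 0.0]
ft_force: [-2.2, 0.4, 5.6]
grip_width: 0.709
grasp_force: 66.8
```

```bash
python3 -m inch '[[[0,0,0],[0,0,0]],[[0,0,0],[0,0,0]],[[0,0,0],[0,0,0]],[[0,0,0],[0,0,0]],[[0,0,0],[0,0,0]],[[0,0,0],[0,0,0]],[[0,0,0],[0,0,0]],[[0,0,0],[0,0,0]],[[0,0,0],[0,0,0]],[[0,0,0],[0,0,0]]]' 1 60
python3 -m inch '[[[0,0,-0.05],[0,0,0]],[[0,0,-0.15],[0,0,0]],[[0,0,-0.25],[0,0,0]],[[0,0,-0.35],[0,0,0]],[[0,0,-0.45],[0,0,0]],[[0,0,-0.55],[0,0,0]],[[0,0,-0.65],[0,0,0]],[[0,0,-0.8],[0,0,0]],[[0,0,-0.9],[0,0,0]],[[0,0,-1],[0,0,0]]]' >/dev/null
python3 -m inch '[[[-0.03,-0.09,0],[0,0,0]],[[-0.06,-0.18,0],[0,0,0]],[[-0.1,-0.27,0],[0,0,0]],[[-0.13,-0.36,0],[0,0,0]],[[-0.16,-0.45,0],[0,0,0]],[[-0.19,-0.54,0],[0,0,0]],[[-0.22,-0.63,0],[0,0,0]],[[-0.25,-0.72,0],[0,0,0]],[[-0.28,-0.81,0],[0,0,0]],[[-0.32,-0.86,0],[0,0,0]]]' >/dev/null
python3 -m inch '[[[-0.03,-0.09,0],[0,0,0]],[[-0.06,-0.18,0],[0,0,0]],[[-0.1,-0.27,0],[0,0,0]],[[-0.13,-0.36,0],[0,0,0]],[[-0.16,-0.45,0],[0,0,0]],[[-0.19,-0.54,0],[0,0,0]],[[-0.22,-0.63,0],[0,0,0]],[[-0.25,-0.72,0],[0,0,0]],[[-0.28,-0.81,0],[0,0,0]],[[-0.32,-0.86,0],[0,0,0]]]' >/dev/null
python3 -m inch '[[[-0.03,-0.09,0.1],[0,0,0]],[[-0.06,-0.18,0.2],[0,0,0]],[[-0.1,-0.27,0.3],[0,0,0]],[[-0.13,-0.36,0.4],[0,0,0]],[[-0.16,-0.45,0.5],[0,0,0]],[[-0.19,-0.54,0.6],[0,0,0]],[[-0.22,-0.63,0.7],[0,0,0]],[[-0.25,-0.72,0.7],[0,0,0]],[[-0.28,-0.81,0.7],[0,0,0]],[[-0.32,-0.86,0.7],[0,0,0]]]'
python3 - <<'E'
from h import *;import cv2
go(.4352,-.0572,.0315)
cv2.imwrite("pics/w4.png",manip.camera("wrist")[:,:,::-1])
E
```

```text
clock: 33.3
position: [0.6419, 0.0203, 0.0829]
ee_rot: [0.707, 0.707, -0.0, 0.0]
ft_force: [0.6, -0.5, -0.8]
grip_width: 1.003
grasp_force: 0.0
clock: 37.3
position: [0.4351, -0.0566, 0.1072]
ee_rot: [0.707, 0.707, 0.0, 0.0]
ft_force: [0.5, -0.2, -0.1]
grip_width: 1.002
grasp_force: 0.0
t 37.3 pos [ 0.4351 -0.0566  0.1072] shift/0.08: [-0.007  0.001  0.947] x-axis [ 0.  1. -0.] z [ 0. -0. -1.] turn [ 0.001  0.    -0.   ] j [ 0.59  0.08 -0.57  2.05  0.05  1.02 -0.01] F [ 0.5 -0.2 -0.1] grip 1.002 0.0
```

View pics/w4.png

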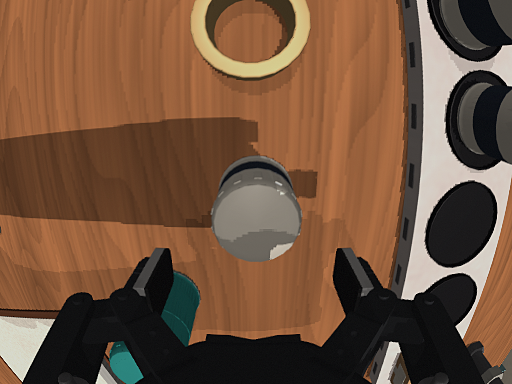

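The wrist view shows the 75 at (256,218), centred between the fingers, with the two placed cans upright in their dishes at right. I grip and carry it to dish2.

```bash
python3 -m inch '[[[0,0,0.1],[0,0,0]],[[0,0,0.2],[0,0,0]],[[0,0,0.3],[0,0,0]],[[0,0,0.4],[0,0,0]],[[0,0,0.5],[0,0,0]],[[0,0,0.6],[0,0,0]],[[0,0,0.7],[0,0,0]],[[0,0,0.8],[0,0,0]],[[0,0,0.9],[0,0,0]],[[0,0,0.95],[0,0,0]]]'
python3 -m inch '[[[0,0,0],[0,0,0]],[[0,0,0],[0,0,0]],[[0,0,0],[0,0,0]],[[0,0,0],[0,0,0]],[[0,0,0],[0,0,0]],[[0,0,0],[0,0,0]],[[0,0,0],[0,0,0]],[[0,0,0],[0,0,0]],[[0,0,0],[0,0,0]],[[0,0,0],[0,0,0]]]' 0 60
python3 -m inch '[[[0,0,-0.05],[0,0,0]],[[0,0,-0.15],[0,0,0]],[[0,0,-0.25],[0,0,0]],[[0,0,-0.35],[0,0,0]],[[0,0,-0.45],[0,0,0]],[[0,0,-0.55],[0,0,0]],[[0,0,-0.65],[0,0,0]],[[0,0,-0.8],[0,0,0]],[[0,0,-0.9],[0,0,0]],[[0,0,-1],[0,0,0]]]'
python3 -m inch '[[[-0.03,0.08,0],[0,0,0]],[[-0.06,0.16,0],[0,0,0]],[[-0.1,0.24,0],[0,0,0]],[[-0.13,0.32,0],[0,0,0]],[[-0.16,0.4,0],[0,0,0]],[[-0.19,0.48,0],[0,0,0]],[[-0.22,0.56,0],[0,0,0]],[[-0.25,0.64,0],[0,0,0]],[[-0.28,0.72,0],[0,0,0]],[[-0.33,0.8,0],[0,0,0]]]' >/dev/null
python3 -m inch '[[[0,0.1,0],[0,0,0]],[[0,0.2,0],[0,0,0]],[[0,0.3,0],[0,0,0]],[[0,0.4,0],[0,0,0]],[[0,0.5,0],[0,0,0]],[[0,0.6,0],[0,0,0]],[[0,0.7,0],[0,0,0]],[[0,0.8,0],[0,0,0]],[[0,0.9,0],[0,0,0]],[[0,0.95,0],[0,0,0]]]' >/dev/null
python3 -m inch '[[[0,0.1,0],[0,0,0]],[[0,0.2,0],[0,0,0]],[[0,0.3,0],[0,0,0]],[[0,0.4,0],[0,0,0]],[[0,0.5,0],[0,0,0]],[[0,0.6,0],[0,0,0]],[[0,0.7,0],[0,0,0]],[[0,0.8,0],[0,0,0]],[[0,0.83,0],[0,0,0]],[[0,0.83,0],[0,0,0]]]' >/dev/null
python3 -c "
from h import *;go(.6413,-.0836,.0635)"
```

```text
clock: 38.35
position: [0.4352, -0.0564, 0.03]
ee_rot: [0.707, 0.707, -0.0, -0.0]
ft_force: [0.1, -0.1, 0.3]
grip_width: 0.999
grasp_force: 0.0
clock: 39.35
position: [0.4361, -0.0564, 0.0315]
ee_rot: [0.707, 0.707, 0.0, 0.001]
ft_force: [-0.4, -0.1, 5.7]
grip_width: 0.713
grasp_force: 65.6
clock: 40.35
position: [0.4356, -0.0565, 0.1118]
ee_rot: [0.707, 0.707, 0.0, 0.0]
ft_force: [0.3, 0.2, -4.1]
grip_width: 0.709
grasp_force: 65.7
t 43.35 pos [ 0.6422 -0.0828  0.1108] shift/0.08: [-0.011 -0.011  0.591] x-axis [0. 1. 0.] z [-0.  0. -1.] turn [-0. -0. -0.] j [ 0.43  0.52 -0.5   1.52  0.26  1.18 -0.12] F [-0.3 -0.9 -3.1] grip 0.714 66.0
```

```bash
python3 -m inch '[[[0,0,0.1],[0,0,0]],[[0,0,0.2],[0,0,0]],[[0,0,0.3],[0,0,0]],[[0,0,0.38],[0,0,0]],[[0,0,0.44],[0,0,0]],[[0,0,0.5],[0,0,0]],[[0,0,0.53],[0,0,0]],[[0,0,0.55],[0,0,0]],[[0,0,0.56],[0,0,0]],[[0,0,0.56],[0,0,0]]]'
python3 -m inch '[[[0,0,0.005],[0,0,0]],[[0,0,0.01],[0,0,0]],[[0,0,0.015],[0,0,0]],[[0,0,0.02],[0,0,0]],[[0,0,0.025],[0,0,0]],[[0,0,0.03],[0,0,0]],[[0,0,0.035],[0,0,0]],[[0,0,0.04],[0,0,0]],[[0,0,0.045],[0,0,0]],[[0,0,0.045],[0,0,0]]]'
```

```text
clock: 44.35
position: [0.642, -0.0829, 0.0662]
ee_rot: [0.707, 0.707, 0.0, 0.0]
ft_force: [-0.8, 0.3, -3.3]
grip_width: 0.715
grasp_force: 66.0
clock: 45.35
position: [0.6419, -0.0829, 0.0636]
ee_rot: [0.707, 0.707, -0.0, 0.0]
ft_force: [-5.9, -0.6, 7.5]
grip_width: 0.71
grasp_force: 66.6
```

```bash
python3 -m inch '[[[0,0,0],[0,0,0]],[[0,0,0],[0,0,0]],[[0,0,0],[0,0,0]],[[0,0,0],[0,0,0]],[[0,0,0],[0,0,0]],[[0,0,0],[0,0,0]],[[0,0,0],[0,0,0]],[[0,0,0],[0,0,0]],[[0,0,0],[0,0,0]],[[0,0,0],[0,0,0]]]' 1 60
python3 -m inch '[[[0,0,-0.05],[0,0,0]],[[0,0,-0.15],[0,0,0]],[[0,0,-0.25],[0,0,0]],[[0,0,-0.35],[0,0,0]],[[0,0,-0.45],[0,0,0]],[[0,0,-0.55],[0,0,0]],[[0,0,-0.65],[0,0,0]],[[0,0,-0.8],[0,0,0]],[[0,0,-0.9],[0,0,0]],[[0,0,-1],[0,0,0]]]' >/dev/null
python3 -m inch '[[[0,-0.1,0],[0,0,0]],[[0,-0.2,0],[0,0,0]],[[0,-0.3,0],[0,0,0]],[[0,-0.4,0],[0,0,0]],[[0,-0.5,0],[0,0,0]],[[0,-0.6,0],[0,0,0]],[[0,-0.7,0],[0,0,0]],[[0,-0.8,0],[0,0,0]],[[0,-0.9,0],[0,0,0]],[[0,-1,0],[0,0,0]]]' >/dev/null
python3 -m inch '[[[0.1,-0.1,0],[0,0,0]],[[0.2,-0.2,0],[0,0,0]],[[0.3,-0.3,0],[0,0,0]],[[0.4,-0.4,0],[0,0,0]],[[0.5,-0.5,0],[0,0,0]],[[0.6,-0.6,0],[0,0,0]],[[0.7,-0.7,0],[0,0,0]],[[0.8,-0.8,0],[0,0,0]],[[0.9,-0.9,0],[0,0,0]],[[1,-1,0],[0,0,0]]]' >/dev/null
python3 -m inch '[[[0.1,-0.07,0],[0,0,0]],[[0.2,-0.14,0],[0,0,0]],[[0.3,-0.21,0],[0,0,0]],[[0.4,-0.28,0],[0,0,0]],[[0.5,-0.35,0],[0,0,0]],[[0.6,-0.42,0],[0,0,0]],[[0.7,-0.49,0],[0,0,0]],[[0.8,-0.56,0],[0,0,0]],[[0.9,-0.63,0],[0,0,0]],[[1,-0.7,0],[0,0,0]]]' >/dev/null
python3 -m inch '[[[0.1,0,0],[0,0,0]],[[0.2,0,0],[0,0,0]],[[0.3,0,0],[0,0,0]],[[0.4,0,0],[0,0,0]],[[0.5,0,0],[0,0,0]],[[0.6,0,0],[0,0,0]],[[0.7,0,0],[0,0,0]],[[0.8,0,0],[0,0,0]],[[0.9,0,0],[0,0,0]],[[1,0,0],[0,0,0]]]' >/dev/null
python3 -m inch '[[[0.1,0,0.1],[0,0,0]],[[0.2,0,0.2],[0,0,0]],[[0.3,0,0.3],[0,0,0]],[[0.4,0,0.4],[0,0,0]],[[0.5,0,0.5],[0,0,0]],[[0.51,0,0.6],[0,0,0]],[[0.51,0,0.65],[0,0,0]],[[0.51,0,0.7],[0,0,0]],[[0.51,0,0.7],[0,0,0]],[[0.51,0,0.7],[0,0,0]]]'
python3 - <<'E'
from h import *;import cv2
go(.4255,.198,.0125)
cv2.imwrite("pics/w5.png",manip.camera("wrist")[:,:,::-1])
E
```

```text
clock: 46.35
position: [0.6419, -0.0829, 0.0625]
ee_rot: [0.707, 0.707, -0.0, 0.0]
ft_force: [-0.4, -0.3, -0.3]
grip_width: 1.002
grasp_force: 0.0
clock: 52.35
position: [0.4262, 0.1978, 0.0867]
ee_rot: [0.707, 0.707, 0.0, 0.0]
ft_force: [-0.2, 0.7, -0.7]
grip_width: 1.002
grasp_force: 0.0
t 52.35 pos [0.4262 0.1978 0.0867] shift/0.08: [ 0.003 -0.008  0.927] x-axis [ 0.001  1.    -0.   ] z [ 0. -0. -1.] turn [ 0.     0.    -0.001] j [ 0.21  0.22 -0.79  1.99  0.18  1.   -0.68] F [-0.2  0.7 -0.7] grip 1.002 0.0
```

View pics/w5.png

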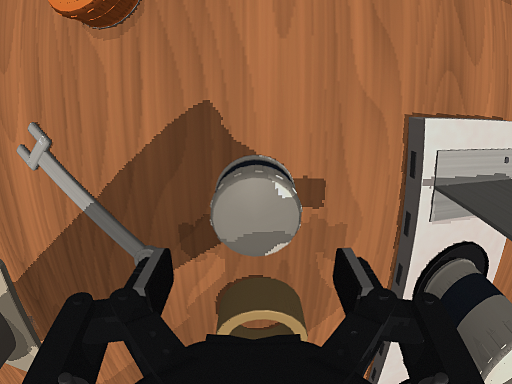

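The wrist view shows the 55 at (256,212), centred between the fingers. I grip it and carry it to dish1.

```bash
python3 -m inch '[[[0,-0.01,0.1],[0,0,0]],[[0,-0.01,0.2],[0,0,0]],[[0,-0.01,0.3],[0,0,0]],[[0,-0.01,0.4],[0,0,0]],[[0,-0.01,0.5],[0,0,0]],[[0,-0.01,0.6],[0,0,0]],[[0,-0.01,0.7],[0,0,0]],[[0,-0.01,0.8],[0,0,0]],[[0,-0.01,0.88],[0,0,0]],[[0,-0.01,0.92],[0,0,0]]]'
python3 -m inch '[[[0,0,0],[0,0,0]],[[0,0,0],[0,0,0]],[[0,0,0],[0,0,0]],[[0,0,0],[0,0,0]],[[0,0,0],[0,0,0]],[[0,0,0],[0,0,0]],[[0,0,0],[0,0,0]],[[0,0,0],[0,0,0]],[[0,0,0],[0,0,0]],[[0,0,0],[0,0,0]]]' 0 60
python3 -m inch '[[[0,0,-0.05],[0,0,0]],[[0,0,-0.15],[0,0,0]],[[0,0,-0.25],[0,0,0]],[[0,0,-0.35],[0,0,0]],[[0,0,-0.45],[0,0,0]],[[0,0,-0.55],[0,0,0]],[[0,0,-0.65],[0,0,0]],[[0,0,-0.8],[0,0,0]],[[0,0,-0.9],[0,0,0]],[[0,0,-1],[0,0,0]]]'
python3 -m inch '[[[-0.1,0,0],[0,0,0]],[[-0.2,0,0],[0,0,0]],[[-0.3,0,0],[0,0,0]],[[-0.4,0,0],[0,0,0]],[[-0.5,0,0],[0,0,0]],[[-0.6,0,0],[0,0,0]],[[-0.7,0,0],[0,0,0]],[[-0.8,0,0],[0,0,0]],[[-0.9,0,0],[0,0,0]],[[-1,0,0],[0,0,0]]]' >/dev/null
python3 -m inch '[[[-0.1,0,0],[0,0,0]],[[-0.2,0,0],[0,0,0]],[[-0.3,0,0],[0,0,0]],[[-0.4,0,0],[0,0,0]],[[-0.5,0,0],[0,0,0]],[[-0.6,0,0],[0,0,0]],[[-0.7,0,0],[0,0,0]],[[-0.8,0,0],[0,0,0]],[[-0.9,0,0],[0,0,0]],[[-1,0,0],[0,0,0]]]' >/dev/null
python3 -m inch '[[[-0.1,0,0],[0,0,0]],[[-0.2,0,0],[0,0,0]],[[-0.3,0,0],[0,0,0]],[[-0.4,0,0],[0,0,0]],[[-0.5,0,0],[0,0,0]],[[-0.6,0,0],[0,0,0]],[[-0.7,0,0],[0,0,0]],[[-0.8,0,0],[0,0,0]],[[-0.9,0,0],[0,0,0]],[[-1,0,0],[0,0,0]]]'
python3 -c "
from h import *;go(.6548,-.1872,.0927)"
```

```text
clock: 53.4
position: [0.4249, 0.1979, 0.0122]
ee_rot: [0.707, 0.707, -0.0, -0.0]
ft_force: [0.4, -0.4, 0.5]
grip_width: 1.001
grasp_force: 0.0
clock: 54.4
position: [0.4258, 0.1982, 0.0136]
ee_rot: [0.707, 0.707, 0.001, 0.0]
ft_force: [-0.8, -0.1, 5.7]
grip_width: 0.711
grasp_force: 65.2
clock: 55.4
position: [0.4253, 0.198, 0.0938]
ee_rot: [0.707, 0.707, 0.0, 0.0]
ft_force: [0.2, -0.7, -2.2]
grip_width: 0.711
grasp_force: 65.5
clock: 58.4
position: [0.4251, -0.0427, 0.0929]
ee_rot: [0.707, 0.707, -0.0, 0.0]
ft_force: [0.7, -0.6, -2.8]
grip_width: 0.711
grasp_force: 65.5
t 58.4 pos [ 0.4251 -0.0427  0.0929] shift/0.08: [-1.806  2.872  0.003] x-axis [ 0.  1. -0.] z [ 0. -0. -1.] turn [ 0.  0. -0.] j [ 0.58  0.07 -0.6   2.09  0.05  0.99 -0.04] F [ 0.7 -0.6 -2.8] grip 0.711 65.5
```

```bash
python3 -m inch '[[[-0.1,0.09,0],[0,0,0]],[[-0.2,0.18,0],[0,0,0]],[[-0.3,0.27,0],[0,0,0]],[[-0.4,0.36,0],[0,0,0]],[[-0.5,0.45,0],[0,0,0]],[[-0.6,0.54,0],[0,0,0]],[[-0.7,0.63,0],[0,0,0]],[[-0.8,0.72,0],[0,0,0]],[[-0.9,0.81,0],[0,0,0]],[[-1,0.9,0],[0,0,0]]]' >/dev/null
python3 -m inch '[[[-0.08,0.1,0],[0,0,0]],[[-0.16,0.2,0],[0,0,0]],[[-0.24,0.3,0],[0,0,0]],[[-0.32,0.4,0],[0,0,0]],[[-0.4,0.5,0],[0,0,0]],[[-0.48,0.6,0],[0,0,0]],[[-0.56,0.7,0],[0,0,0]],[[-0.64,0.8,0],[0,0,0]],[[-0.72,0.9,0],[0,0,0]],[[-0.81,1,0],[0,0,0]]]' >/dev/null
python3 -m inch '[[[0,0.1,0],[0,0,0]],[[0,0.2,0],[0,0,0]],[[0,0.3,0],[0,0,0]],[[0,0.4,0],[0,0,0]],[[0,0.5,0],[0,0,0]],[[0,0.6,0],[0,0,0]],[[0,0.7,0],[0,0,0]],[[0,0.8,0],[0,0,0]],[[0,0.9,0],[0,0,0]],[[0,0.97,0],[0,0,0]]]' >/dev/null
python3 -c "
from h import *;go(.6548,-.1872,.0452)"
python3 -m inch '[[[0,0,0.1],[0,0,0]],[[0,0,0.2],[0,0,0]],[[0,0,0.3],[0,0,0]],[[0,0,0.38],[0,0,0]],[[0,0,0.44],[0,0,0]],[[0,0,0.5],[0,0,0]],[[0,0,0.53],[0,0,0]],[[0,0,0.55],[0,0,0]],[[0,0,0.56],[0,0,0]],[[0,0,0.56],[0,0,0]]]'
```

```text
t 61.4 pos [ 0.6554 -0.1868  0.0929] shift/0.08: [-0.005 -0.008  0.596] x-axis [0. 1. 0.] z [ 0.  0. -1.] turn [ 0. -0. -0.] j [ 0.52  0.59 -0.44  1.43  0.26  1.18  0.04] F [-0.4  0.2 -3. ] grip 0.716 65.6
clock: 62.4
position: [0.6548, -0.1869, 0.0482]
ee_rot: [0.707, 0.707, 0.0, 0.0]
ft_force: [-0.2, 0.5, -3.3]
grip_width: 0.711
grasp_force: 65.6
```

```bash
python3 -m inch '[[[0,0,0.005],[0,0,0]],[[0,0,0.01],[0,0,0]],[[0,0,0.015],[0,0,0]],[[0,0,0.02],[0,0,0]],[[0,0,0.025],[0,0,0]],[[0,0,0.03],[0,0,0]],[[0,0,0.035],[0,0,0]],[[0,0,0.04],[0,0,0]],[[0,0,0.045],[0,0,0]],[[0,0,0.045],[0,0,0]]]'
```

```text
clock: 63.4
position: [0.6547, -0.1869, 0.0457]
ee_rot: [0.707, 0.707, -0.0, 0.0]
ft_force: [-7.0, 1.5, 7.8]
grip_width: 0.713
grasp_force: 66.5
```

Contact. Release, rise, back off and check.

```bash
python3 -m inch '[[[0,0,0],[0,0,0]],[[0,0,0],[0,0,0]],[[0,0,0],[0,0,0]],[[0,0,0],[0,0,0]],[[0,0,0],[0,0,0]],[[0,0,0],[0,0,0]],[[0,0,0],[0,0,0]],[[0,0,0],[0,0,0]],[[0,0,0],[0,0,0]],[[0,0,0],[0,0,0]]]' 1 60
python3 -m inch '[[[0,0,-0.05],[0,0,0]],[[0,0,-0.15],[0,0,0]],[[0,0,-0.25],[0,0,0]],[[0,0,-0.35],[0,0,0]],[[0,0,-0.45],[0,0,0]],[[0,0,-0.55],[0,0,0]],[[0,0,-0.65],[0,0,0]],[[0,0,-0.8],[0,0,0]],[[0,0,-0.9],[0,0,0]],[[0,0,-1],[0,0,0]]]' >/dev/null
python3 -m inch '[[[0,-0.1,-0.1],[0,0,0]],[[0,-0.2,-0.2],[0,0,0]],[[0,-0.3,-0.3],[0,0,0]],[[0,-0.4,-0.4],[0,0,0]],[[0,-0.5,-0.5],[0,0,0]],[[0,-0.6,-0.6],[0,0,0]],[[0,-0.7,-0.7],[0,0,0]],[[0,-0.8,-0.8],[0,0,0]],[[0,-0.9,-0.9],[0,0,0]],[[0,-1,-1],[0,0,0]]]' >/dev/null
python3 -m inch '[[[0,-0.1,0],[0,0,0]],[[0,-0.2,0],[0,0,0]],[[0,-0.3,0],[0,0,0]],[[0,-0.4,0],[0,0,0]],[[0,-0.5,0],[0,0,0]],[[0,-0.6,0],[0,0,0]],[[0,-0.7,0],[0,0,0]],[[0,-0.8,0],[0,0,0]],[[0,-0.9,0],[0,0,0]],[[0,-1,0],[0,0,0]]]'
python3 - <<'E'
from h import *;import cv2
a=cv2.resize(manip.camera("top")[100:240,160:400,::-1],None,fx=2.5,fy=2.5,interpolation=cv2.INTER_CUBIC)
b=cv2.resize(manip.camera("side")[110:290,140:380,::-1],None,fx=1.33,fy=1.33,interpolation=cv2.INTER_CUBIC)
c=np.zeros((600,600,3),np.uint8);c[:350]=a;c[355:355+b.shape[0],:b.shape[1]]=b[:245];cv2.imwrite("pics/end.png",c)
for p in([.6217,.1171,.147],[.6421,.0201,.127],[.6413,-.0836,.107],[.6548,-.1872,.087]):print((proj("top",np.array(p))-[160,100])*2.5)
E
```

```text
clock: 64.4
position: [0.6547, -0.1869, 0.0445]
ee_rot: [0.707, 0.707, -0.0, 0.0]
ft_force: [0.4, -0.6, 0.7]
grip_width: 1.0
grasp_force: 0.0
clock: 67.4
position: [0.494, -0.1868, 0.2046]
ee_rot: [0.707, 0.707, -0.0, 0.0]
ft_force: [-0.4, -0.0, 1.0]
grip_width: 0.999
grasp_force: 0.0
[169.05548184 100.0998524 ]
[252.38045699  87.67340911]
[338.5529596   93.19081687]
[422.46130056  86.93311795]
```

View pics/end.png

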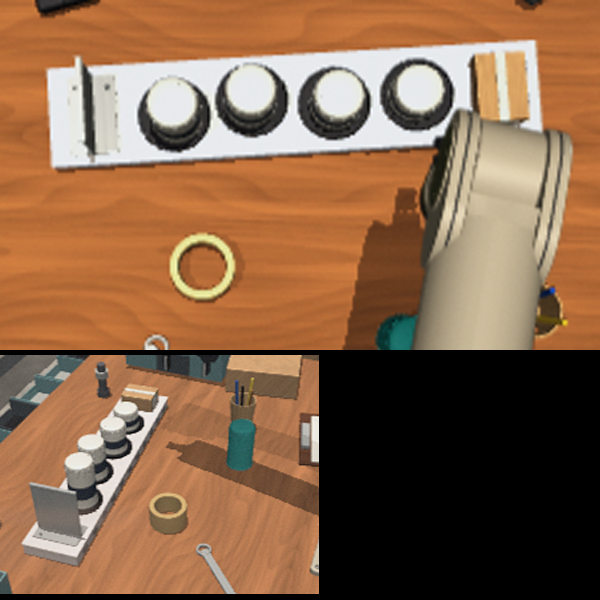

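All four cans stand in their dishes, with tops at (172,102), (251,90), (338,95) and (418,88), stepping down from the end plate. All are within about 5 mm of centre, and the pen pot is undisturbed.

```bash
python3 -c "
from workcell import manip;print(manip.hand_in())"
```

```text
the job is handed in; nothing more can be done
None
```

The four filters stand in their dishes 115, 95, 75, 55 mm from the end plate, each set down gently, the pen pot still stands where it was, and the job was handed in at about 67 s; no verdict came back.

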